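# Ease a reference cell out of its case and set it, mark to index, in the turbidity meter

### The arm

A 6-joint arm with a two-finger parallel gripper is mounted at the origin on a cart in front of the work surface, level with it; the furniture and walls round the work are solid. World frame = base frame: x ahead of the robot, y to its left, z up, the work surface at z = 0. Lengths are in m, angles in rad, forces in N, time in s.
With the tool pointing down it reaches from about 0.225 to 0.875 m from the base axis. Payload 3.4 kg.
Tool frame: the origin (TCP) lies midway between the tips of the shut fingers; the grasp point (between the pads) lies 19 mm behind it (pinch_z is the distance from the TCP to the grasp point, in m); z points along the fingers, y is the line along which they close (so a half turn about z gives the same grasp; the last joint's range is limited). The gripper opens to 85 mm and grips with 20 to 120 N. Pads are 22 mm wide; open, the fingers measure 114 mm over their backs; the gripper's body (76 mm by 85 mm) begins 54 mm behind the grasp point. The pads swing forward as they close: fully open they stand 13 mm farther back than shut.
Start: joints at [1.226, 0.276, 1.505, -0, 1.361, -0.121], TCP at [0.128, 0.561, 0.231] pointing down, gripper open.
Joint ranges: [-2.89, 2.89], [-0.75, 2.08], [0.22, 2.7], [-1.18, 4.32], [0.11, 2.71], [-2.7, 2.7]. Speed limits (rad/s): [2.57, 2.57, 3.14, 3.14, 3.14, 3.14].

### API

Orientations are given as a unit quaternion [w, x, y, z].
In Python, from rig import get_state, get_image, sign_off, pinch_z gives the robot as it stands.
- The arm moves only by the tool send_rows, never from a script. Its argument "steps" is one flat list of numbers, 5 for each row, row after row: the gripper's target within -1 to 1 (fully open at 1, half-way at 0, shut at -1), then the shift along the tool's x, y, z in cm, then the turn about the tool's z in degrees. In form: [gripper, x, y, z, roll, gripper, x, y, z, roll, ...]. A call has 1 to 12 rows; each row shifts and turns the commanded pose from where the row before left it, along the tool's axes as they then stand; what a row does not reach is not made up. A row lasts 1/10 s, in which the tool goes at most 50 mm and 8.59 degrees, less where a joint would pass 70% of its speed; a pose out of reach is approached as far as the arm can. A call is refused whole if a number of a shift passes 5 or a number of a turn 8.59, either way. A call with a gripper value outside its range is refused whole. The fingers move at their own pace and stop on an object; "newtons" is the grip in N (left out, the last holds). Time passes only in rows, so rows that do not move let the fingers close. It gives the time, the measured TCP pose, the force, the opening and the grip force at its end, in the units of the state.
- get_state(): the state, without advancing time (a new reading comes with each control period).
- get_image(name): name is "scene" or "side" or "wrist"; returns a dict with "color" (480x640x3 uint8, red, green, blue), "mtx" (3x3 intrinsics, pixels), "T" (4x4, takes a point from camera to world coordinates); the wrist camera has in their place "mount" (4x4, takes a point from camera to tool coordinates, whose origin is the TCP and whose axes are the flange's). Camera axes: x right, y down, z forward; pixel columns grow to the right and rows downward; lengths in m; the calibration is good to about 2 mm. A picture is of the moment at which its call begins: read the wrist's pose just before it. There is no depth.
- sign_off(): hands the job in; it is judged then, once.
The state is a dict: "clock": time; "qpos": joint angles; "qd": joint speeds; "effort": joint torques, N m; "position": TCP position; "ee_rot": TCP orientation; "contact_force": force on the tool from outside, world axes, zero at the start; "moment": the same for the moment, N m; "width": finger opening in m; "gripper_force": force on a finger pad.
Only numpy, scipy, OpenCV 4.12 (cv2) and the standard library are available. Lean on these libraries where they do the work, as an engineer would, in place of code of your own. Each camera call takes 0.05 s, during which the arm holds its last target. There are 200 camera calls.

### The job

Work the short reference cell out of its tight well in the open case, gripping it only by the cap and twisting it a little to and fro as you draw it up, so that the light case is neither lifted nor dragged. Stand it upright on the bench and let go, so that you can take the cap again from another side, then set it down without a hard knock in the seat ring of the turbidity meter, between the two optical blocks, with the white line on its cap pointing along the meter's white index line towards the front panel, and let go. Keep the cell upright all the while and leave the two tall cells down in their wells.

Things in the scene. Friction and masses are not known exactly. Their poses are not given: they have to be found in the camera images.
- cell: Short reference cell: sealed glass cylinder, 25 mm diameter, 58 mm tall, topped by a black ribbed cap (28 mm diameter, 18 mm tall, firm on the glass); 76 mm overall, 60 g. Shortest of the three cells in the case (13 mm lower), in any of the three wells. Origin: centre of its underside, 5 mm above the bench at the start; z up its axis, x towards the white line on the cap.
- cell_cap (a point): Centre of the short cell's cap, 67 mm above its underside; the cap reaches 9 mm above and below it and 14 mm to each side. Grip here, fingertips no lower than the cap's lower edge: the glass must not be squeezed. In the case the next cells stand 36 mm away, so grip across the row of wells.
- cell_mark (a point): Outer end of the white line (4 mm wide) that runs from the middle of the cap's top to its rim: 14 mm from the axis, 76 mm above the underside. At the start it points along the row of wells, towards the case's +y, within about 25 degrees.
- case: Loose open transport case, aluminium shell and grey moulded insert, 172 mm wide (y), 150 mm deep (x), deck 44 mm high; lid fixed open at the back (+x), leaning away to x = +122 mm, 107 mm high. Origin: centre of its underside; z up, x to the back, y along the row of wells. With the two other cells it weighs only about 11 N; it stands on rubber feet. A pen lies in a pocket behind the row. It must not be lifted or shifted by 20 mm.
- row (a point): Middle of the row of wells at deck height: case x = -12, y = 0, z = 44 mm. Wells at case y = -36, 0 and +36 mm, each a shaft 27 mm wide (y), floor 5 mm above the bench. In each, two sprung tongues (front and back) reach up to 27 mm above the bench and press on the glass with about 12 N each; a cell is free once raised by 23 mm.
- grip_line (a point): Top of the middle well's tongues (case x = -12, y = 0, z = 27 mm). Pulled straight, a cell holds with 13 to 16 N and the case comes along. Turned to and fro it slides up easily: let the glass slide round (12.5 mm x angle) at least twice as far as it rises, e.g. 2 mm with one turn of 0.5 rad, then turn back without lifting. Over about 8 N of pull the case starts to rise and turn with the cell: give way. Room to turn: 0.35 rad either way.
- tall_cell_a: One of the two tall cells that stay in their wells: like the short one, but the glass is 71 mm tall (89 mm overall) and the cap has no line. Origin: centre of its underside, z up.
- tall_cell_b: The other tall cell, of the same size. Origin: centre of its underside, z up.
- meter: White bench turbidity meter, fixed, 176 mm wide (y). Origin: on the bench below the seat; x to its back, z up. The base reaches from x = -121 mm (front panel with display and keys, low) to +90 mm and is 36 mm high. The two optical blocks on it reach from x = -36 to +36 mm and from y = 25 mm outwards to 75 mm on either side; their tops are 112 mm above the bench.
- seat (a point): Middle of the seat on the floor of the open bay between the blocks, 38 mm above the bench; axes as the meter. A steel ring round it, 3 mm high, 31 mm inside diameter, takes the cell's foot with 3 mm to spare. The bay is 50 mm wide (y), open to front and back: the fingers fit only one in front of and one behind the cell, within about 20 degrees.
- index (a point): Front end of the white index line on the bay floor, 45 mm in front of the seat (meter -x). Seen from above, the white line on the cap must point from the seat towards this point.
Things that resemble listed ones, but are neither listed nor needed, are in the scene too. Leave any green look-alike of the tall_cell_b alone. Leave any yellow look-alike of the cell alone.

How it is judged:
By the outcome, as a careful person would: the job done as asked, in the order asked, and still so for the second after the job is handed in, with the robot touching nothing.
It also fails if it takes over 72 s, if anything falls off the work surface, if the arm or the gripper's body presses on something with over 40 N, if the wrist force passes 120 N, or if a joint passes its speed limit or range.

## Working session

There is one attempt and no reset: what is moved stays moved. The work goes in short steps, Python scripts to look and compute and a tool call to move; the robot and the scene stay as the last step left them, time stands still between calls to the robot, and variables do not carry over. Pictures are saved under pics/ and viewed, at most 10 in all, crops included, and the job is handed in when it is done.

Besides the shell and the picture viewer there is one more tool, called in YAML: its name, and indented under it one key for each argument. send_rows: Moves the arm, as the interface text tells. Its arguments: {"type":"object","properties":{"steps":{"type":"array"},"newtons":{"type":"number"}},"required":["steps"]}

```bash
ls; mkdir -p pics
cat > h.py <<'E'
import numpy as np, cv2
from rig import get_state, get_image, sign_off, pinch_z
from scipy.spatial.transform import Rotation as R
def pose(s):
    w,x,y,z=s["ee_rot"]; T=np.eye(4); T[:3,:3]=R.from_quat([x,y,z,w]).as_matrix(); T[:3,3]=s["position"]; return T
def ray(m,T,u,v,z):
    d=T[:3,:3]@np.linalg.solve(m,[u,v,1]); o=T[:3,3]; return o+d*(z-o[2])/d[2]
def proj(m,T,p):
    c=np.linalg.inv(T)@np.append(p,1); q=m@c[:3]; return q[:2]/q[2]
def snap(n,f):
    s=get_state(); i=get_image(n); T=i["T"] if "T" in i else pose(s)@i["mount"]
    cv2.imwrite("pics/"+f+".png",i["color"][:,:,::-1]); np.savez("pics/"+f+".npz",m=i["mtx"],T=T); return i["color"],i["mtx"],T
def load(f):
    d=np.load("pics/"+f+".npz"); return d["m"],d["T"]
E
python3 - <<'E'
from h import *
s=get_state(); print({k:np.round(v,3) for k,v in s.items()}, pinch_z)
print(np.round(pose(s),3))
for n in ["scene","side","wrist"]:
    c,m,T=snap(n,n+"0"); print(n,np.round(T,3).tolist(),m[0,0])
a=cv2.imread("pics/scene0.png");b=cv2.imread("pics/side0.png")
E
```

```text
pics
{'clock': np.float64(0.0), 'qpos': array([ 1.226,  0.277,  1.506, -0.   ,  1.361, -0.121]), 'qd': array([ 0.001, -0.001,  0.   ,  0.001, -0.   , -0.   ]), 'effort': array([ 1.0000e-03, -4.1677e+01, -2.4580e+01, -0.0000e+00,  1.1000e-02,
       -0.0000e+00]), 'position': array([0.127, 0.56 , 0.23 ]), 'ee_rot': array([-0.   ,  0.112,  0.994, -0.001]), 'contact_force': array([-0.787,  0.91 ,  0.484]), 'moment': array([ 0.048, -0.031, -0.042]), 'gripper_force': np.float64(0.0), 'width': np.float64(0.086)} 0.0187
[[-0.975  0.222 -0.001  0.127]
 [ 0.222  0.975 -0.002  0.56 ]
 [ 0.    -0.002 -1.     0.23 ]
 [ 0.     0.     0.     1.   ]]
scene [[0.618, -0.561, 0.55, -0.086], [-0.786, -0.447, 0.427, -0.39], [0.006, -0.696, -0.718, 0.778], [0.0, 0.0, 0.0, 1.0]] 557.4965178525649
side [[-0.961, -0.159, 0.227, 0.201], [-0.276, 0.494, -0.824, 0.811], [0.019, -0.855, -0.519, 0.586], [0.0, 0.0, 0.0, 1.0]] 589.3188902530486
wrist [[0.221, 0.924, 0.312, 0.047], [0.975, -0.209, -0.072, 0.578], [-0.001, 0.32, -0.947, 0.372], [0.0, 0.0, 0.0, 1.0]] 370.2669800256513
```

View pics/scene0.png

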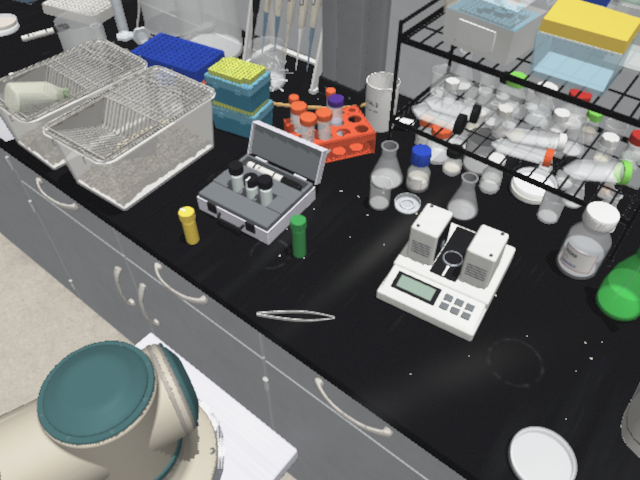

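View pics/wrist0.png

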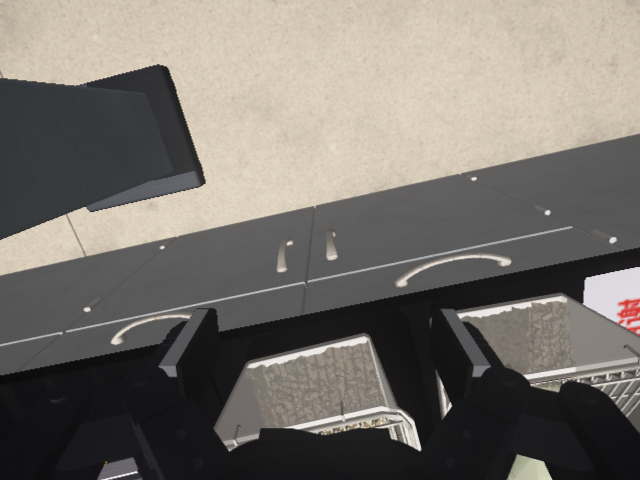

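The scene view shows the case at about (258,190), with its three caps at (236,170), (252,183) and (265,182). The meter is at (450,262), with the green and yellow decoys in front of the case. The wrist view shows only the baskets and the bench edge.

Run:
```python
from h import *
a=cv2.imread("pics/scene0.png")
c=cv2.resize(a[115:245,190:330],None,fx=4,fy=4,interpolation=cv2.INTER_CUBIC)   # 560x520
d=cv2.resize(a[200:340,370:520],None,fx=4,fy=4,interpolation=cv2.INTER_CUBIC)
cv2.imwrite("pics/c1.png",c);cv2.imwrite("pics/c2.png",d)
m,T=load("scene0")
for u,v in [(252,183),(452,265)]: print(ray(m,T,u,v,.06))
```

```text
[0.47629307 0.2339116  0.06      ]
[ 0.53377167 -0.17779868  0.06      ]
```

View pics/c1.png

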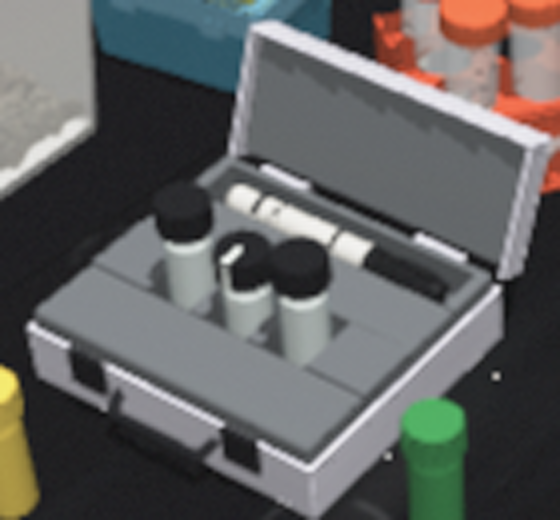

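View pics/c2.png

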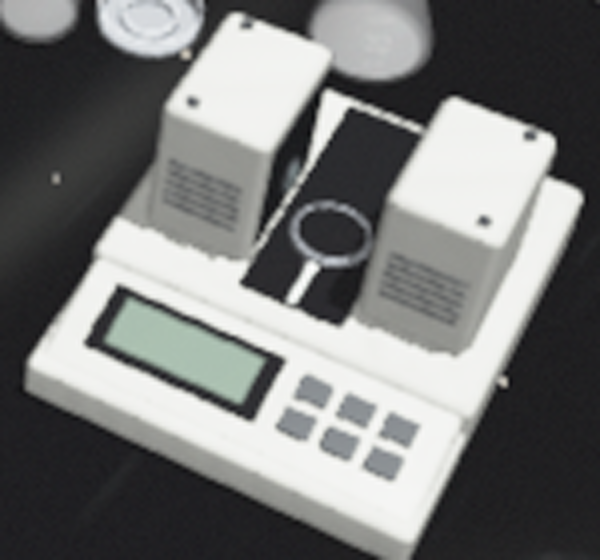

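The crops show the short cell in the middle well. Its cap centre is at about (250.7,176.7), and its white line points down-left in the image. The seat ring is at (452.7,258.5) and the front end of the index line at (443.3,275).

Run:
```python
from h import *
m,T=load("scene0"); P=lambda u,v,z: ray(m,T,u,v,z)
o=lambda q,x,y:(x+q[0]/4,y+q[1]/4)
for n,q in dict(FL=(35,328),FR=(312,465),BR=(497,288)).items(): print(n,P(*o(q,190,115),.044).round(4))
for n,q,z in [("tallA",(184,197),.094),("short",(243,246),.081),("tallB",(301,253),.094)]: print(n,P(*o(q,190,115),z).round(4))
print("mark",P(*o((226,263),190,115),.081).round(4))
s=P(*o((331,234),370,200),.041);i=P(*o((293,300),370,200),.038)
print("seat",s.round(4),"idx",i.round(4),np.degrees(np.arctan2(*(s-i)[1::-1])))
# meter block top corners left block, front edge
for q in [(162,108),(268,152),(330,55),(233,12),(385,203),(498,248),(553,143),(452,97)]: print(P(*o(q,370,200),.112).round(4))
w=load("wrist0"); print(np.linalg.inv(pose(get_state()))@w[1])
```

```text
FL [0.394  0.3001 0.044 ]
FR [0.4092 0.1319 0.044 ]
BR [0.5571 0.1428 0.044 ]
tallA [0.4705 0.2667 0.094 ]
short [0.4722 0.2307 0.081 ]
tallB [0.4751 0.1943 0.094 ]
mark [0.4581 0.2284 0.081 ]
seat [ 0.5643 -0.1658  0.041 ] idx [ 0.5233 -0.1707  0.038 ] 6.91103388164584
[ 0.5196 -0.0968  0.112 ]
[ 0.5252 -0.1447  0.112 ]
[ 0.592  -0.1363  0.112 ]
[ 0.5894 -0.0895  0.112 ]
[ 0.53   -0.1962  0.112 ]
[ 0.5364 -0.2428  0.112 ]
[ 0.6033 -0.2346  0.112 ]
[ 0.6016 -0.1893  0.112 ]
[[ 9.90404188e-04 -9.47335637e-01 -3.20240861e-01  8.20975817e-02]
 [ 9.99999376e-01  7.72510881e-04  8.07443751e-04 -3.77066229e-04]
 [-5.17530691e-04 -3.20241461e-01  9.47335811e-01 -1.41834994e-01]
 [ 0.00000000e+00  0.00000000e+00  0.00000000e+00  1.00000000e+00]]
```

send_rows:
  steps: [1,-4.1,-2.4,0,0,1,-4.1,-2.4,0,0,1,-4.1,-2.4,0,0,1,-4.1,-2.4,0,0,1,-4.1,-2.4,0,0,1,-4.1,-2.4,0,0,1,-4.1,-2.4,0,0,1,-4.1,-2.4,0,0,1,-4.1,-2.4,0,0,1,-4.1,-2.4,0,0]
  newtons: 45

```text
clock: 1.15
position: [0.4751, 0.2341, 0.2312]
ee_rot: [-0.0, 0.112, 0.994, 0.0]
contact_force: [0.4, 0.7, 0.2]
width: 0.0853
gripper_force: 0.0
```

send_rows:
  steps: [1,0,0,0,8.1,1,0,0,0,8.1,1,0,0,0,8.1,1,0,0,0,8.1,1,0,0,0,8.1,1,0,0,0,8.1,1,0,0,0,8.1,1,0,0,0,8.1,1,0,0,0,8.1,1,0,0,0,0,1,0,0,0,0]

```text
clock: 2.25
position: [0.474, 0.2356, 0.2311]
ee_rot: [-0.0, 0.679, 0.734, -0.0]
contact_force: [0.0, -1.1, 0.3]
width: 0.0854
gripper_force: 0.0
```

Run:
```python
from h import *
c,m,T=snap("wrist","w1"); s=get_state(); print(s["clock"],np.round(pose(s),4).tolist(),s["contact_force"].round(2))
```

```text
2.3 [[-0.0771, 0.997, -0.0003, 0.474], [0.997, 0.0771, -0.0001, 0.2357], [-0.0, -0.0003, -1.0, 0.2311], [0.0, 0.0, 0.0, 1.0]] [-0.47 -0.36 -0.52]
```

View pics/w1.png

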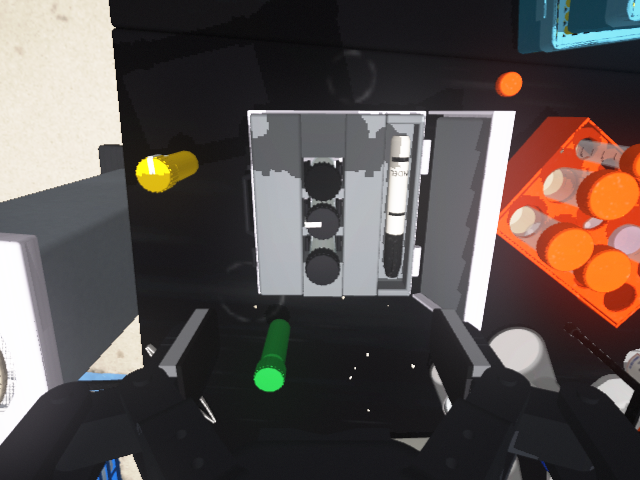

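The wrist view shows the case from above. The short cell in the middle well is at about (322,222), between tall caps at (323,180) and (322,267). Its line seems to point to image left, towards (305,225), which is not the direction the text gives, so I'm enlarging that area.

Run:
```python
from h import *
a=cv2.imread("pics/w1.png")[145:305,240:440]
a=cv2.convertScaleAbs(a,alpha=1.6,beta=10)
cv2.imwrite("pics/c3.png",cv2.resize(a,None,fx=3.75,fy=3.75,interpolation=cv2.INTER_CUBIC))
```

```text
(no output)
```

View pics/c3.png

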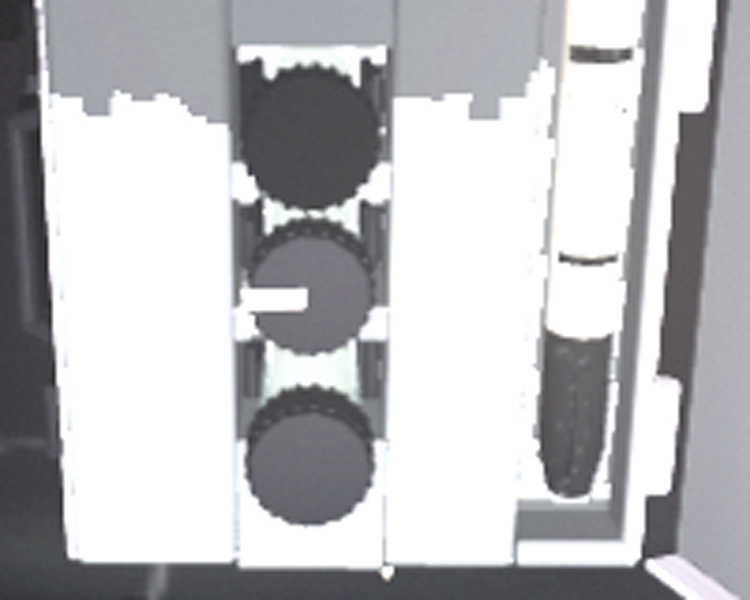

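The mark points towards the case front (image left, crop (243,299), from the cap centre at (311,292)). It isn't along +y as stated, and the scene camera agrees with the wrist view, so I'll go by the images.

Run:
```python
from h import *
m,T=load("w1"); P=lambda q,z: ray(m,T,240+q[0]/3.75,145+q[1]/3.75,z)
c=P((311,291),.081);k=P((243,299),.081);b=P((311,461),.094);a=P((311,134),.094)
print("short",c.round(4),"mark",k.round(4),np.degrees(np.arctan2(*(k-c)[1::-1])), "tall",a.round(4),b.round(4))
d=a-b; print("row yaw",np.degrees(np.arctan2(d[1],d[0])))
e=P((229,0),.044)-P((237,565),.044); print("deck edge yaw",np.degrees(np.arctan2(e[1],e[0])))
e=P((388,0),.044)-P((385,565),.044); print("deck edge yaw",np.degrees(np.arctan2(e[1],e[0])))
print("green",ray(m,T,278,325,0),"yellow",ray(m,T,196,158,0))
m,T=load("scene0"); print("green scene",ray(m,T,300,256,0),"tweezers",ray(m,T,258,312,0),ray(m,T,334,318,0))
```

```text
short [0.4736 0.2313 0.081 ] mark [0.4589 0.2283 0.081 ] -168.5168162466232 tall [0.4708 0.2681 0.094 ] [0.4763 0.1966 0.094 ]
row yaw 94.4355134912785
deck edge yaw 94.18782246739882
deck edge yaw 95.13787170188066
green [0.43296652 0.08040687 0.        ] yellow [0.34450669 0.26416895 0.        ]
green scene [ 4.28403656e-01  7.30534065e-02 -1.11022302e-16] tweezers [2.86373168e-01 4.69035715e-02 1.11022302e-16] [ 0.35707582 -0.06212065  0.        ]
```

send_rows:
  steps: [1,-0.46,-0.14,3,0,1,0,0,4,0,1,0,0,4,0,1,0,0,3,0,1,0,0,1.5,0,1,0,0,1.3,0,1,0,0,0,0]

```text
clock: 3.0
position: [0.4717, 0.2305, 0.0615]
ee_rot: [-0.001, 0.68, 0.734, -0.002]
contact_force: [-0.8, 0.3, -0.8]
width: 0.0853
gripper_force: 0.0
```

send_rows:
  steps: [-1,0,0,0,0,-1,0,0,0,0,-1,0,0,0,0,-1,0,0,0,0,-1,0,0,0,0,-1,0,0,0,0,-1,0,0,0,0,-1,0,0,0,0,-1,0,0,0,0,-1,0,0,0,0]
  newtons: 45

```text
clock: 4.0
position: [0.4732, 0.2311, 0.0643]
ee_rot: [0.0, 0.68, 0.733, 0.0]
contact_force: [-1.0, -0.1, 6.0]
width: 0.0261
gripper_force: 44.0
```

Run:
```python
from h import *
snap("side","s1");snap("wrist","w2"); s=get_state(); print(s["clock"],s["position"].round(4),s["contact_force"].round(2),s["moment"].round(3),s["width"],s["gripper_force"])
a=cv2.imread("pics/side0.png");b=cv2.imread("pics/s1.png")
m,T=load("s1"); print(proj(m,T,[.473,.231,.08]))
u,v=proj(m,T,[.473,.231,.09]).astype(int)
c=b[max(v-65,0):v+65,max(u-90,0):u+90]; cv2.imwrite("pics/c4.png",cv2.resize(c,None,fx=4,fy=4,interpolation=cv2.INTER_CUBIC))
```

```text
4.1 [0.4732 0.2311 0.0642] [-0.89 -0.29  5.69] [-0.072  0.262  0.014] 0.026147852676517334 43.961915373802185
[252.62176868 314.79342167]
```

View pics/c4.png

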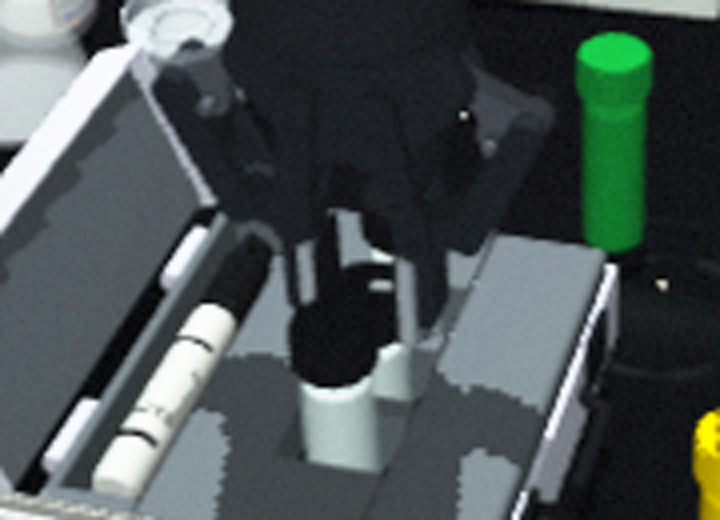

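The side crop shows the fingers closed on the short cap behind the nearer tall cell, with the tips no lower than the cap's lower edge. TCP is at 64 mm and the case is undisturbed, so I'm starting the twisting draw.

send_rows:
  steps: [-1,0,0,0,7,-1,0,0,-0.06,7,-1,0,0,0,-7,-1,0,0,-0.06,-7,-1,0,0,-0.06,-7,-1,0,0,-0.06,-7,-1,0,0,0,7,-1,0,0,-0.06,7,-1,0,0,-0.06,7,-1,0,0,-0.06,7]

```text
clock: 5.1
position: [0.4731, 0.2306, 0.0667]
ee_rot: [0.0, 0.766, 0.643, -0.0]
contact_force: [0.8, -0.3, -5.7]
width: 0.0261
gripper_force: 44.6
```

Run:
```python
from h import *
s=get_state(); print(s["clock"],s["position"].round(4),s["contact_force"].round(2),s["moment"].round(3),s["width"],s["gripper_force"],np.degrees(np.arctan2(*pose(s)[1::-1,1])))
```

```text
5.1 [0.4731 0.2306 0.0667] [ 0.8  -0.31 -5.67] [-0.089 -0.389  0.13 ] 0.026115869513796616 44.596567153930664 -9.954953049215039
```

send_rows:
  steps: [-1,0,0,0,-7,-1,0,0,-0.06,-7,-1,0,0,-0.06,-7,-1,0,0,-0.06,-7,-1,0,0,0,7,-1,0,0,-0.06,7,-1,0,0,-0.06,7,-1,0,0,-0.06,7]

```text
clock: 5.9
position: [0.4731, 0.2306, 0.0702]
ee_rot: [0.0, 0.766, 0.643, -0.0]
contact_force: [1.0, -0.7, -6.7]
width: 0.026
gripper_force: 44.7
```

send_rows:
  steps: [-1,0,0,0,-7,-1,0,0,-0.06,-7,-1,0,0,-0.06,-7,-1,0,0,-0.06,-7,-1,0,0,0,7,-1,0,0,-0.06,7,-1,0,0,-0.06,7,-1,0,0,-0.06,7]

```text
clock: 6.7
position: [0.4731, 0.2305, 0.0738]
ee_rot: [0.0, 0.766, 0.643, -0.0]
contact_force: [0.9, -1.0, -6.5]
width: 0.0261
gripper_force: 44.7
```

Run:
```python
from h import *
s=get_state(); print(s["clock"],s["position"].round(4),s["contact_force"].round(2),s["moment"].round(3),s["width"],s["gripper_force"],np.degrees(np.arctan2(*pose(s)[1::-1,1])))
snap("side","s2")
a=cv2.imread("pics/s1.png");b=cv2.imread("pics/s2.png")
# case shift check: track patches (lid edge, pen, front panel) between s1 and s2
m,T=load("s1")
for p in [(.55,.28,.1),(.55,.16,.1),(.4,.29,.044),(.47,.31,.044)]:
    u,v=proj(m,T,p).astype(int); t=a[v-12:v+12,u-12:u+12]; r=cv2.matchTemplate(b[v-24:v+24,u-24:u+24],t,cv2.TM_CCOEFF_NORMED); _,q,_,l=cv2.minMaxLoc(r); print(u,v,q,l[0]-12,l[1]-12)
```

```text
6.7 [0.4731 0.2305 0.0738] [ 0.95 -1.01 -6.5 ] [-0.086 -0.43   0.137] 0.026123253453976467 44.70047056674957 -9.954939508788703
182 314 0.9330536723136902 0 0
222 265 0.7722545266151428 2 -9
289 375 0.9435179829597473 0 0
232 374 0.9988172054290771 0 0
```

send_rows:
  steps: [-1,0,0,0,-7,-1,0,0,-0.06,-7,-1,0,0,-0.06,-7,-1,0,0,-0.05,-7,-1,0,0,0,7,-1,0,0,-0.06,7,-1,0,0,-0.06,7,-1,0,0,-0.05,7]

```text
clock: 7.55
position: [0.4731, 0.2305, 0.0774]
ee_rot: [0.0, 0.765, 0.644, -0.0]
contact_force: [1.3, -0.8, -6.1]
width: 0.0262
gripper_force: 44.7
```

send_rows:
  steps: [-1,0,0,0,-7,-1,0,0,-0.06,-7,-1,0,0,-0.06,-7,-1,0,0,-0.05,-7,-1,0,0,0,7,-1,0,0,-0.06,7,-1,0,0,-0.06,7,-1,0,0,-0.05,7]

```text
clock: 8.35
position: [0.4731, 0.2306, 0.0808]
ee_rot: [0.0, 0.765, 0.644, -0.0]
contact_force: [1.6, -0.5, -5.9]
width: 0.0263
gripper_force: 44.8
```

send_rows:
  steps: [-1,0,0,0,-7,-1,0,0,-0.06,-7,-1,0,0,-0.06,-7,-1,0,0,-0.05,-7,-1,0,0,0,7,-1,0,0,-0.06,7,-1,0,0,-0.06,7,-1,0,0,-0.05,7]

```text
clock: 9.15
position: [0.4732, 0.2307, 0.0843]
ee_rot: [0.0, 0.765, 0.644, -0.0]
contact_force: [1.6, -0.6, -5.1]
width: 0.0259
gripper_force: 44.8
```

send_rows:
  steps: [-1,0,0,0,-7,-1,0,0,-0.06,-7,-1,0,0,-0.06,-7,-1,0,0,-0.05,-7,-1,0,0,0,7,-1,0,0,-0.06,7,-1,0,0,-0.06,7,-1,0,0,-0.05,7]

```text
clock: 9.95
position: [0.4731, 0.2311, 0.0885]
ee_rot: [-0.0, 0.765, 0.644, 0.0]
contact_force: [0.4, -0.1, 0.0]
width: 0.0263
gripper_force: 45.5
```

Run:
```python
from h import *
s=get_state(); print(s["clock"],s["position"].round(4),s["contact_force"].round(2),s["moment"].round(3),s["width"],s["gripper_force"],np.degrees(np.arctan2(*pose(s)[1::-1,1])))
```

```text
9.95 [0.4731 0.2311 0.0885] [ 0.37 -0.06  0.02] [ 0.004 -0.028 -0.02 ] 0.026279256008490133 45.466049909591675 -9.88566327119939
```

The cell is free of the tongues, since the pull has dropped to zero. Next I raise it clear and carry it to the open bench.

send_rows:
  steps: [-1,0,0,-1,0,-1,0,0,-2.5,0,-1,0,0,-3.5,0,-1,0,0,-2.15,0,-1,-2,0.6,0,0,-1,-4,1.2,0,0,-1,-4,1.3,0,0,-1,-4,1.3,0,0,-1,-4,1.3,0,0,-1,-2.3,0.6,0,0,-1,0,0,0,0,-1,0,0,0,0]

```text
clock: 11.15
position: [0.5009, 0.0202, 0.1803]
ee_rot: [-0.0, 0.764, 0.645, 0.0]
contact_force: [-0.3, -0.1, -1.0]
width: 0.0266
gripper_force: 45.5
```

Run:
```python
from h import *
s=get_state(); print(s["clock"],s["position"].round(4),s["contact_force"].round(2),s["moment"].round(3),s["width"],s["gripper_force"],np.degrees(np.arctan2(*pose(s)[1::-1,1])))
snap("side","s3")
a=cv2.imread("pics/s1.png")
m,T=load("s3");print(proj(m,T,[.5,.02,0]), proj(m,T,[.5,.02,.12]))
m,T=load("scene0");u,v=proj(m,T,[.5,.02,0]);print(u,v)
```

```text
11.15 [0.5009 0.0202 0.1803] [-0.32 -0.13 -1.04] [-0.02   0.02  -0.041] 0.026596847083931365 45.478981733322144 -9.67357775221916
[287.97222624 275.37756041] [286.40095784 214.8153448 ]
345.8085374433731 246.9018036148377
```

View pics/s3.png

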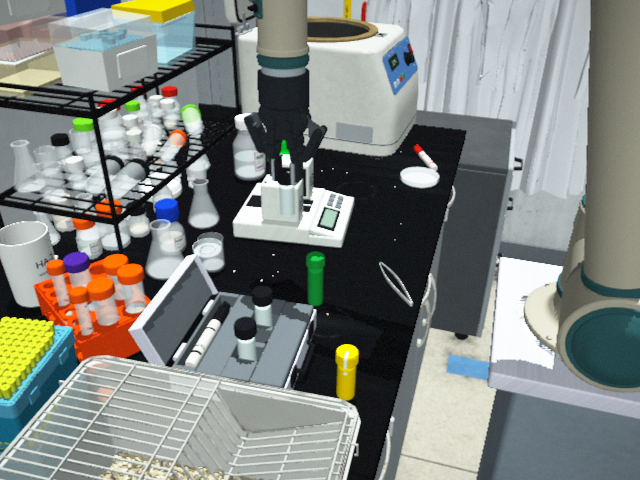

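The side view shows the cell hanging upright under the gripper at (288,200) and both tall cells in their wells at (262,300) and (246,335). The bench is clear at the set-down spot (288,275).

send_rows:
  steps: [-1,0,0,2,0,-1,0,0,3.5,0,-1,0,0,3.5,0,-1,0,0,2,0,-1,0,0,0.7,0,-1,0,0,0.1,0,-1,0,0,0.1,0,-1,0,0,0.1,0,-1,0,0,0.05,0,-1,0,0,0.05,0,-1,0,0,0.05,0,-1,0,0,0,0]

```text
clock: 12.4
position: [0.5013, 0.0202, 0.0593]
ee_rot: [0.0, 0.765, 0.645, 0.001]
contact_force: [-0.3, -0.1, 5.9]
width: 0.0261
gripper_force: 46.1
```

send_rows:
  steps: [-1,0,0,-0.05,0,-1,0,0,-0.04,0,0,0,0,0,0,1,0,0,0,0,1,0,0,0,0,1,0,0,0,0,1,0,0,0,0,1,0,0,0,0,1,0,0,-3,0,1,0,0,-3,0,1,0,0,0,0,1,0,0,0,0]

```text
clock: 13.6
position: [0.5012, 0.0203, 0.1196]
ee_rot: [0.0, 0.764, 0.645, 0.001]
contact_force: [0.1, 0.4, -0.0]
width: 0.0853
gripper_force: 0.0
```

Run:
```python
from h import *
s=get_state(); print(s["clock"],np.round(pose(s),4).tolist(),s["contact_force"].round(2),s["width"])
c,m,T=snap("wrist","w3")
u,v=proj(m,T,[.501,.0202,.076]); print(u,v)
u0,v0=int(u)-75,int(v)-60; print(u0,v0)
a=cv2.convertScaleAbs(c[v0:v0+120,u0:u0+150,::-1],alpha=1.3)
cv2.imwrite("pics/c5.png",cv2.resize(a,None,fx=4,fy=4,interpolation=cv2.INTER_CUBIC))
```

```text
13.6 [[0.1689, 0.9856, 0.0015, 0.5012], [0.9856, -0.1689, -0.0001, 0.0203], [0.0002, 0.0015, -1.0, 0.1196], [0.0, 0.0, 0.0, 1.0]] [ 0.09  0.38 -0.01] 0.08533293170744703
323.0636639217095 270.6773154868558
248 210
```

View pics/c5.png

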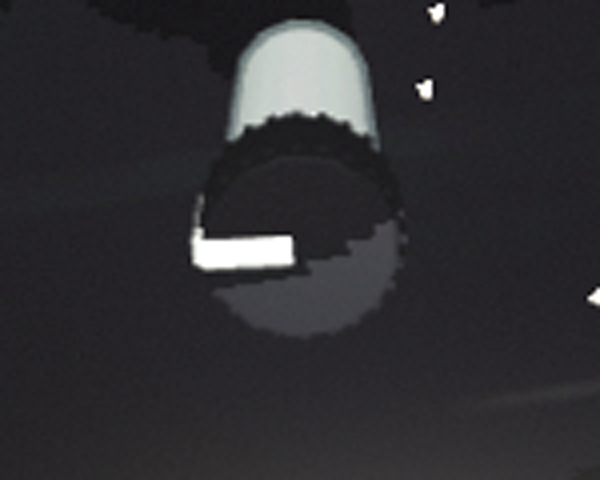

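The cell stands upright on the bench with its cap centre at crop (300,246) and its line running from (294,250) to (200,253), towards the robot. Before regripping I'll look at the seat from above.

Run:
```python
from h import *
m,T=load("w3"); P=lambda q: ray(m,T,248+q[0]/4,210+q[1]/4,.076)
a=P((293.5,250));b=P((201,254.5)); d=b-a
print(a,b,"mark yaw",np.degrees(np.arctan2(d[1],d[0])),"len",np.linalg.norm(d))
print("left/right/bottom of top", P((198,246)),P((404,246)),P((304,337)),P((300,155)))
```

```text
[0.49990692 0.0192865  0.076     ] [0.48732135 0.02076007 0.076     ] mark yaw 173.3219794914715 len 0.012671538298558844
left/right/bottom of top [0.48715842 0.02207333 0.076     ] [0.51488083 0.01732731 0.076     ] [0.49909588 0.00599438 0.076     ] [0.50312261 0.03278847 0.076     ]
```

send_rows:
  steps: [1,0,0,-4,0,1,0,0,-4,0,1,0,0,-2,0,1,-4.3,2.3,0,0,1,-4.3,2.3,0,0,1,-4.3,2.3,0,0,1,-4.4,2.3,0,0,1,0,0,0,0,1,0,0,0,0,1,0,0,0,0]

```text
clock: 14.65
position: [0.5614, -0.1647, 0.2178]
ee_rot: [-0.002, 0.764, 0.645, -0.0]
contact_force: [0.2, 0.3, -0.4]
width: 0.0856
gripper_force: 0.0
```

Run:
```python
from h import *
s=get_state(); print(s["clock"],np.round(pose(s),4).tolist())
c,m,T=snap("wrist","w4")
g=cv2.cvtColor(c,cv2.COLOR_RGB2GRAY)
# rectify bay floor (z=.038) into top view, 0.25 mm/px, axes: right=-y, up=+x, centre at guess
c0=np.array([.563,-.166]); N=480; k=.25e-3
src=np.float32([[0,0],[N,0],[N,N],[0,N]])
dst=np.float32([proj(m,T,[c0[0]-(v-N/2)*k,c0[1]-(u-N/2)*k,.038]) for u,v in src])
H=cv2.getPerspectiveTransform(dst,src); w=cv2.warpPerspective(c,H,(N,N),flags=cv2.INTER_CUBIC)
cv2.imwrite("pics/r4.png",w[:,:,::-1]); print(dst.round())
```

```text
14.65 [[0.1687, 0.9857, -0.0028, 0.5614], [0.9857, -0.1686, 0.002, -0.1647], [0.0015, -0.0031, -1.0, 0.2178], [0.0, 0.0, 0.0, 1.0]]
[[385. 130.]
 [400. 261.]
 [275. 280.]
 [245. 154.]]
```

View pics/r4.png

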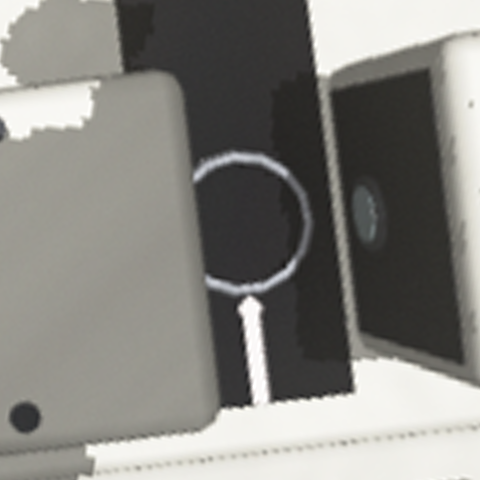

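The rectified view shows the seat ring centred at (242,222). The index line runs from (250,297) to (262,403), which puts the seat at about (0.567,-0.166) and the meter yaw at about 6.7°. I'm going back to take the cap again.

send_rows:
  steps: [1,4.3,-2.3,0,0,1,4.3,-2.3,0,0,1,4.3,-2.2,0,0,1,4.3,-2.3,0,0,1,0,0,0,-4.2,1,0,0,3,0,1,0,0,2,0,1,0,0,0,0,1,0,0,0,0]

```text
clock: 15.6
position: [0.5013, 0.02, 0.1696]
ee_rot: [-0.0, 0.74, 0.673, 0.0]
contact_force: [0.2, 0.4, -0.1]
width: 0.0851
gripper_force: 0.0
```

Run:
```python
from h import *
s=get_state(); t=pose(s); print(s["clock"],t.round(4).tolist(),np.degrees(np.arctan2(t[1,1],t[0,1])))
print("shift cm",(t[:3,:3].T@(np.array([.501,.020,.0598])-t[:3,3])*100).round(2))
```

```text
15.6 [[0.0948, 0.9955, -0.0001, 0.5013], [0.9955, -0.0948, 0.0002, 0.02], [0.0002, -0.0001, -1.0, 0.1696], [0.0, 0.0, 0.0, 1.0]] -5.439554732632046
shift cm [-1.000e-02 -3.000e-02  1.098e+01]
```

send_rows:
  steps: [1,0,0,3,0,1,0,0,4,0,1,0,0,2.5,0,1,0,0,1.4,0,1,0,0,0,0,-1,0,0,0,0,-1,0,0,0,0,-1,0,0,0,0,-1,0,0,0,0,-1,0,0,0,0,-1,0,0,0,0,-1,0,0,0,0]
  newtons: 40

```text
clock: 16.8
position: [0.5023, 0.0191, 0.0612]
ee_rot: [0.001, 0.74, 0.672, 0.001]
contact_force: [-0.9, 1.0, 5.8]
width: 0.0263
gripper_force: 39.1
```

send_rows:
  steps: [-1,0,0,0,0,-1,0,0,-0.1,0,-1,0,0,-1,0,-1,0,0,-3,0,-1,0,0,-4,0,-1,0,0,-3.9,0,-1,0,0,0,-6.1,-1,0,0,0,-6.1,-1,0,0,0,0,-1,0,0,0,0]

```text
clock: 17.8
position: [0.5015, 0.0191, 0.1803]
ee_rot: [-0.0, 0.666, 0.746, -0.0]
contact_force: [-0.6, 0.5, -1.0]
width: 0.0262
gripper_force: 39.4
```

Run:
```python
from h import *
s=get_state(); t=pose(s); print(s["clock"],t.round(4).tolist(),np.degrees(np.arctan2(t[1,1],t[0,1])),s["contact_force"].round(2),s["width"])
print("shift cm",(t[:3,:3].T@(np.array([.5668,-.166,.18])-t[:3,3])*100).round(2))
c,m,T=snap("wrist","w5")
# mark in held state: bright blob near cap top (TCP + ~16 mm up)
top=t[:3,3]+[0,0,.0165]; u,v=proj(m,T,top).astype(int); print(u,v)
g=cv2.cvtColor(c,cv2.COLOR_RGB2GRAY)[v-45:v+45,u-45:u+45]
n,l,st,ce=cv2.connectedComponentsWithStats((g>190).astype(np.uint8))
for i in range(1,n):
    if st[i,4]>25:
        ys,xs=np.where(l==i); r=cv2.minAreaRect(np.c_[xs,ys].astype(np.float32)); b=cv2.boxPoints(r)
        W=np.array([ray(m,T,p[0]+u-45,p[1]+v-45,top[2]) for p in b]); e=[(W[1]-W[0]),(W[2]-W[1])]; L=max(e,key=np.linalg.norm)
        print(st[i],(W.mean(0)-top).round(4),np.linalg.norm(e,axis=1).round(4),np.degrees(np.arctan2(L[1],L[0])))
```

```text
17.8 [[-0.1141, 0.9935, -0.0002, 0.5015], [0.9935, 0.1141, 0.0001, 0.0191], [0.0001, -0.0002, -1.0, 0.1803], [0.0, 0.0, 0.0, 1.0]] 6.553097149349349 [-0.57  0.49 -0.96] 0.026249584776756124
shift cm [-19.14   4.38   0.02]
323 332
[ 14  39  30   9 255] [-0.0067  0.0004  0.    ] [0.0113 0.0036] 6.5952540778027275
[ 15  57  40  33 792] [-0.0029 -0.0133  0.    ] [0.0155 0.0153] 6.593885812635218
```

send_rows:
  steps: [-1,0,0,-2,0,-1,-2.2,0.5,0,0,-1,-4,0.9,0,0,-1,-4.5,1,0,0,-1,-4.5,1,0,0,-1,-3,0.7,0,0,-1,-1,0.3,0,0,-1,0,0,0,0,-1,0,0,0,0,-1,0,0,0,0]

```text
clock: 18.85
position: [0.5671, -0.1648, 0.2001]
ee_rot: [-0.001, 0.664, 0.747, 0.0]
contact_force: [0.1, 0.3, -0.7]
width: 0.0262
gripper_force: 39.5
```

```bash
cat > chk.py <<'E'
from h import *
s=get_state(); t=pose(s); print(s["clock"],s["position"].round(4),np.degrees(np.arctan2(t[1,1],t[0,1])),s["contact_force"].round(2),s["width"])
print("shift cm",(t[:3,:3].T@(np.array([.5668,-.167,.0992])-t[:3,3])*100).round(2))
E
python3 chk.py
```

```text
18.85 [ 0.5671 -0.1648  0.2001] 6.739331141748072 [ 0.07  0.27 -0.71] 0.026215281942668492
shift cm [-0.23 -0.05 10.09]
```

send_rows:
  steps: [-1,-0.22,-0.03,0,0,-1,0,0,2,0,-1,0,0,2,0,-1,0,0,1,0,-1,0,0,0,0,-1,0,0,0,0,-1,0,0,0,0]

```text
clock: 19.55
position: [0.5685, -0.1688, 0.1513]
ee_rot: [0.001, 0.665, 0.747, 0.0]
contact_force: [0.2, -0.5, 0.5]
width: 0.0263
gripper_force: 39.5
```

```bash
python3 chk.py
python3 - <<'E'
from h import *
for k in range(2): s=get_state(); get_image("side"); print(get_state()["position"].round(4), s["qd"].round(3))
E
```

```text
19.55 [ 0.5685 -0.1688  0.1513] 6.689856184948027 [ 0.15 -0.51  0.5 ] 0.026292486510292163
shift cm [ 0.21 -0.15  5.21]
[ 0.5684 -0.1689  0.1513] [-0.001 -0.001 -0.001 -0.002 -0.001 -0.   ]
[ 0.5683 -0.1689  0.1512] [-0.002  0.001  0.001 -0.    -0.    -0.001]
```

send_rows:
  steps: [-1,0.2,-0.15,1.5,0,-1,0,0,2,0,-1,0,0,0.9,0,-1,0,0,0,0,-1,0,0,0,0,-1,0,0,0,0,-1,0,0,0,0]

```text
clock: 20.35
position: [0.5666, -0.1671, 0.1071]
ee_rot: [0.001, 0.665, 0.747, 0.0]
contact_force: [-0.4, 0.5, 0.7]
width: 0.0261
gripper_force: 39.5
```

```bash
python3 chk.py
python3 - <<'E'
from h import *
for n in ("side","scene"): snap(n,n+"6")
print(get_state()["position"].round(4))
E
python3 chk.py
```

```text
20.35 [ 0.5666 -0.1671  0.1071] 6.676544363700698 [-0.42  0.5   0.65] 0.02610321898008233
shift cm [0.01 0.02 0.79]
[ 0.5664 -0.167   0.1068]
20.45 [ 0.5664 -0.167   0.1068] 6.678970276235557 [ 0.01  0.12 -0.39] 0.02595266090511636
shift cm [-0.    0.04  0.76]
```

send_rows:
  steps: [-1,0,0,0.15,0,-1,0,0,0.15,0,-1,0,0,0.15,0,-1,0,0,0.1,0,-1,0,0,0,0,-1,0,0,0,0]

```text
clock: 21.05
position: [0.566, -0.1669, 0.1006]
ee_rot: [-0.0, 0.665, 0.747, 0.0]
contact_force: [-0.6, 0.8, -0.3]
width: 0.0263
gripper_force: 39.5
```

```bash
python3 chk.py
```

```text
21.05 [ 0.566  -0.1669  0.1006] 6.677532083670578 [-0.59  0.81 -0.32] 0.026322455361626893
shift cm [-0.02  0.08  0.14]
```

send_rows:
  steps: [-1,0,0.05,0.05,0,-1,0,0,0.05,0,-1,0,0,0.05,0,-1,0,0,0.04,0,-1,0,0,0,0,-1,0,0,0,0]

```text
clock: 21.65
position: [0.5666, -0.1669, 0.0993]
ee_rot: [0.0, 0.665, 0.747, 0.0]
contact_force: [-1.8, 0.3, 4.5]
width: 0.0264
gripper_force: 39.9
```

```bash
python3 chk.py
```

```text
21.65 [ 0.5666 -0.1669  0.0993] 6.679910661588071 [-1.77  0.25  4.45] 0.02637771794339479
shift cm [-0.01  0.02  0.01]
```

send_rows:
  steps: [-1,0,0,-0.04,0,-1,0,0,-0.03,0,0,0,0,0,0,1,0,0,0,0,1,0,0,0,0,1,0,0,0,0,1,0,0,0,0,1,0,0,0,0,1,0,0,-2,0,1,0,0,-4,0,1,0,0,-4,0,1,0,0,-2,0]

```text
clock: 22.85
position: [0.568, -0.1674, 0.2233]
ee_rot: [0.003, 0.665, 0.747, 0.001]
contact_force: [-0.3, 0.5, 0.5]
width: 0.0853
gripper_force: 0.0
```

send_rows:
  steps: [1,0,0,0,0,1,0,0,0,0]

```text
clock: 23.05
position: [0.5662, -0.1667, 0.2192]
ee_rot: [-0.0, 0.665, 0.747, 0.0]
contact_force: [0.7, 0.8, -0.3]
width: 0.0855
gripper_force: 0.0
```

Run:
```python
from h import *
s=get_state(); t=pose(s); print(s["clock"],s["position"].round(4),s["contact_force"].round(2),s["width"])
c,m,T=snap("wrist","w7"); snap("scene","sc7"); snap("side","sd7")
top=np.array([.5666,-.166,.114]); u,v=proj(m,T,top).astype(int)
g=cv2.cvtColor(c,cv2.COLOR_RGB2GRAY)[v-20:v+20,u-20:u+20]; print(u,v)
n,l,st,ce=cv2.connectedComponentsWithStats((g>170).astype(np.uint8))
for i in range(1,n):
    if st[i,4]>20:
        ys,xs=np.where(l==i); r=cv2.minAreaRect(np.c_[xs,ys].astype(np.float32)); b=cv2.boxPoints(r)
        W=np.array([ray(m,T,p[0]+u-20,p[1]+v-20,top[2]) for p in b]); e=[(W[1]-W[0]),(W[2]-W[1])]; L=max(e,key=np.linalg.norm)
        print(st[i],(W.mean(0)-top).round(4),np.linalg.norm(e,axis=1).round(4),np.degrees(np.arctan2(L[1],L[0])))
a=cv2.imread("pics/sc7.png")
x=[cv2.resize(cv2.imread("pics/w7.png")[v-60:v+60,u-80:u+80],None,fx=2.4,fy=2.4,interpolation=2),cv2.resize(a[200:300,400:533],(384,288),interpolation=2)]
y=[cv2.resize(a[130:230,195:328],(384,288),interpolation=2),cv2.resize(cv2.imread("pics/sd7.png")[150:400,150:483],(384,288),interpolation=2)]
cv2.imwrite("pics/f.png",np.vstack([np.hstack(x),np.hstack(y)]))
```

```text
23.05 [ 0.5662 -0.1667  0.2192] [ 0.74  0.85 -0.3 ] 0.08552902858560199
324 233
[ 0 19 16  6 90] [-0.0089 -0.0014 -0.    ] [0.0105 0.0037] 6.723468934184665
```

Run:
```python
from h import *
snap("wrist","w8"); print(get_state()["position"].round(4))
top=np.array([.5666,-.166,.114]); q=np.radians(186.7); end=top+.014*np.array([np.cos(q),np.sin(q),0])
for f in ("w7","w8","sc7"):
    m,T=load(f); g=cv2.imread("pics/"+f+".png",0); u,v=proj(m,T,(top+end)/2).round().astype(int); h=26
    n,l,st,ce=cv2.connectedComponentsWithStats((g[v-h:v+h,u-h:u+h]>150).astype(np.uint8))
    print(f,"expected",proj(m,T,top).round(1),proj(m,T,end).round(1))
    for i in range(1,n):
        if 12<st[i,4]<400:
            ys,xs=np.where(l==i); b=cv2.boxPoints(cv2.minAreaRect(np.c_[xs,ys].astype(np.float32)))+[u-h,v-h]
            W=np.array([ray(m,T,*p,.114) for p in b]); print(st[i,4],b.round(1).tolist(),W[:,:2].round(4).tolist())
m,T=load("w8"); u,v=proj(m,T,top).astype(int); g=cv2.imread("pics/w8.png",0)
print(g[v-22:v+26:2,u-30:u+28:2])
```

```text
[ 0.5656 -0.1665  0.2177]
w7 expected [324.4 234. ] [304.4 234. ]
36 [[288.0, 208.0], [304.0, 208.0], [304.0, 210.0], [288.0, 210.0]] [[0.5396, -0.1503], [0.5505, -0.149], [0.5506, -0.1504], [0.5397, -0.1517]]
130 [[287.9, 236.2], [288.2, 230.3], [319.3, 232.0], [319.0, 237.9]] [[0.5413, -0.1706], [0.5411, -0.1662], [0.5629, -0.165], [0.5631, -0.1693]]
w8 expected [325.8 235.5] [305.8 235.5]
47 [[290.0, 209.0], [305.0, 209.0], [305.0, 211.0], [290.0, 211.0]] [[0.5401, -0.15], [0.5502, -0.1488], [0.5504, -0.1502], [0.5402, -0.1514]]
125 [[293.8, 238.1], [294.2, 232.3], [321.2, 234.0], [320.9, 239.7]] [[0.5446, -0.1705], [0.5444, -0.1663], [0.5633, -0.1653], [0.5635, -0.1695]]
sc7 expected [460.9 228.9] [457.7 234. ]
58 [[442.5, 244.4], [451.3, 221.7], [454.7, 223.1], [446.0, 245.8]] [[0.5164, -0.1598], [0.5715, -0.145], [0.5724, -0.1512], [0.5174, -0.1658]]
380 [[467.0, 224.0], [484.0, 224.0], [484.0, 256.0], [467.0, 256.0]] [[0.5833, -0.1685], [0.6011, -0.1909], [0.5357, -0.2244], [0.5188, -0.2031]]
20 [[454.8, 235.4], [458.0, 229.0], [460.4, 230.2], [457.2, 236.6]] [[0.5469, -0.1655
[... 2410 characters left out ...]
 45  47  56  56  56  56  56  56  55  55  56  55
   54  54  53  50  43  42  42  43  42  43  43]
 [ 46  46  47  46  46  45  45  44  47  53  55  55  56  56  55  56  55  54
   56  49  43  43  43  42  44  43  42  43  43]
 [ 46  46  46  46  46  45  45  45  43  45  45  55  54  55  55  53  53  51
   45  45  44  44  44  45  45  45  44  44  44]
 [ 46  45  45  48  46  46  46  47  46  46  45  46  44  45  46  45  46  45
   43  45  45  45  45  45  45  46  45  45  46]
 [ 47  47  48  47  46  47  47  47  47  46  46  47  46  46  46  47  44  46
   46  45  45  45  45  46  46  46  46  45  46]
 [ 47  47  48  47  47  47  47  47  46  48  47  46  46  46  47  47  48  46
   47  46  46  46  46  46  47  46  47  46  46]]
```

Run:
```python
from h import *
np.set_printoptions(linewidth=250)
m,T=load("w8"); top=np.array([.5666,-.166,.114]); u,v=proj(m,T,top).astype(int); g=cv2.imread("pics/w8.png",0)
print(m[0,2],m[1,2],u,v)
for z in (.038,.041,.096,.114): print(z,proj(m,T,[.5666,-.166,z]).round(1))
print("cols",list(range(u-36,u+36,2)))
for r in range(v-76,v-18,2): print(r,*g[r,u-36:u+36:2])
```

```text
324.2020207329469 236.65618664757505 325 235
0.038 [325.7 208.7]
0.041 [325.7 209.6]
0.096 [325.8 227.9]
0.114 [325.8 235.5]
cols [289, 291, 293, 295, 297, 299, 301, 303, 305, 307, 309, 311, 313, 315, 317, 319, 321, 323, 325, 327, 329, 331, 333, 335, 337, 339, 341, 343, 345, 347, 349, 351, 353, 355, 357, 359]
159 151 151 150 149 149 150 148 148 148 148 147 147 148 149 150 150 151 150 151 151 152 153 152 153 152 152 151 150 151 152 151 151 151 151 151 150
161 150 151 149 150 149 149 148 149 148 147 148 147 148 148 149 151 151 150 150 152 152 152 152 152 153 152 152 151 150 151 151 150 152 151 150 150
163 150 151 150 149 149 149 149 150 148 148 147 148 148 149 149 149 149 150 151 151 153 151 152 152 154 153 152 151 151 150 150 151 152 151 150 150
165 151 151 151 150 150 150 149 149 147 147 148 148 147 147 147 150 151 151 150 149 151 152 152 153 152 153 152 152 151 151 150 150 151 151 152 150
167 150 151 151 150 151 149 149 149 148 148 147 147 147 146 148 148 149 149 150 151 150 151 151 152 153 153 152 151 151 151 150 150 151 150 150 151
169 149 152 151 149 150 149 149 149 149 148 149 1
[... 2584 characters left out ...]
5 105 106 106 105 106 104 102 99 76 48 48 49 109 173 49 48 49 49 49 48 50
207 242 241 241 241 241 241 242 246 121 133 164 77 99 103 106 105 106 107 106 105 105 102 100 88 67 50 49 71 187 59 48 48 48 49 49 50
209 247 247 247 247 247 247 247 247 238 128 175 80 100 104 105 105 107 108 107 105 105 103 100 94 70 50 50 50 201 70 48 49 49 49 49 48
211 151 151 152 151 151 153 181 240 89 126 166 84 101 105 95 63 68 51 82 96 83 102 100 94 72 49 48 64 188 54 48 48 50 49 49 50
213 56 55 54 55 54 54 54 59 53 118 159 93 65 57 44 36 37 36 34 35 36 53 71 96 72 50 46 104 169 49 48 49 49 49 48 49
215 55 55 54 54 55 54 54 54 53 65 135 85 39 37 38 37 37 37 37 35 34 35 35 86 74 48 44 133 140 48 48 49 49 49 48 48
```

The cell is upright in the ring, about 3 mm off centre but flat, with the contact height matching the seat floor. Its mark is at 186.7°, along the index line. The gripper is open and clear of everything, so I'm handing in.

```bash
python3 -c "
from rig import sign_off; print(sign_off())"
```

```text
the job is handed in; nothing more can be done
None
```

I twisted the short cell out of its well, stood it on the bench and gripped its cap again only about 4° round, then set it upright in the meter's seat ring, about 3 mm off centre, and let go. The white line points along the index line to within about 1°, the tall cells stayed in their wells and the case didn't shift. The line on the cap started out pointing to the case's front rather than its +y as described, so I went by the images; I handed the job in at about 23 s and got no verdict back.

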